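Turn the board over in the flip nest and pin it

ROBOT

A 6-joint arm with a two-finger parallel gripper is mounted at the origin on a cart in front of the work surface, level with it; the furniture and walls round the work are solid. World frame = base frame: x ahead of the robot, y to its left, z up, the work surface at z = 0. Lengths are in m, angles in degrees, forces in N, time in s.
With the tool pointing down it reaches from about 0.3 to 0.75 m from the base axis. Payload 8.5 kg.
Tool frame: the origin (TCP) lies at the very end of the fingers, on their centre line; the grasp point (between the pads) lies 19 mm behind it; z points along the fingers, y is the line along which they close (so a half turn about z gives the same grasp; the last joint's range is limited). The gripper opens to 85 mm and grips with 20 to 120 N. Pads are 22 mm wide; open, the fingers measure 114 mm over their backs; the gripper's body (76 mm by 85 mm) begins 54 mm behind the grasp point. The pads swing forward as they close: fully open they stand 13 mm farther back than shut.
Start: joints at [-85.273, 21.807, 74.336, -0, 83.858, -12.336], TCP at [0.161, -0.526, 0.231] pointing down, gripper open.
Joint ranges: [-178.18, 178.18], [-50.72, 133.34], [12.68, 142.11], [-81.47, 261.47], [9.98, 163.14], [-165.26, 165.26]. Speed limits (degrees/s): [136.94, 136.94, 180, 180, 180, 180].

INTERFACE

Orientations are given as a 3x3 rotation matrix whose columns are the frame's x, y, z axes.
In Python, from rig import env gives the robot as it stands.
- The arm moves only by the tool move_arm, never from a script. Its argument "plan" is a list of rows, each a list of 7 numbers: the turn, a rotation vector about the tool's x, y, z in degrees, then the shift along the tool's x, y, z in cm, then the gripper command: -1 is shut, 1 is fully open, values between are in proportion. In form: [[ax, ay, az, tx, ty, tz, jaw], ...]. A call has 1 to 5 rows; each row is the pose to reach, as a shift and turn from the pose commanded when the call began, along the tool's axes at that moment; what a row does not reach only later rows make up. A row lasts 1/10 s, in which the tool goes at most 50 mm and 8.59 degrees, less where a joint would pass 70% of its speed; a pose out of reach is approached as far as the arm can. A call with a gripper value outside its range is refused whole. The fingers move at their own pace and stop on an object; "squeeze" is the grip in N (left out, the last holds). Time passes only in rows, so rows that repeat a pose let the fingers close. It gives the time, the measured TCP pose, the force, the opening and the grip force at its end, in the units of the state.
- env.observe(): the state, without advancing time (a new reading comes with each control period).
- env.get_image(name): name is "scene" or "top"; returns a dict with "color" (400x640x3 uint8, red, green, blue), "fov_y" (degrees; the focal length in pixels is half the picture's height over the tangent of half this angle, whatever the lens; pixels are square), "cx", "cy" (the principal point, pixels), "R" (3x3) and "t" (3): a world point X has camera coordinates R X + t. Camera axes: x right, y down, z forward; pixel columns grow to the right and rows downward; lengths in m; the calibration is good to about 2 mm. A picture is of the moment at which its call begins. There is no depth.
- env.close_job(): hands the job in; it is judged then, once.
Trained networks look in a picture, given as the dict that the camera call returned (one of the last four; its "shot" number tells which), for a name from the list of things; names that differ only in an ending like _2 or _b are one class to them, and where a whole thing is asked for, a point or a joint stands for the part that bears it (a point fixed in the world has none). Each returns a list of dicts, best first, with "conf" (0 to 1); they miss things now and then, are a little off and sometimes report something else, mostly with a low value. They report only what shows in the picture. A call takes as long as a camera call.
- env.outline_of(target, picture): "mask" (400x640 bool, what is visible of it) and "bbox" ([centre column, centre row, width, height] in pixels, round what is visible of it).
- env.tip_of(target, picture): "pixel" ([column, row] in pixels: a listed point, or the origin of a listed thing).
The state is a dict: "time_s": time; "q": joint angles; "qvel": joint speeds; "joint_efforts": joint torques, N m; "position": TCP position; "tool_rot": TCP orientation; "ft_force": force on the tool from outside, world axes, zero at the start; "wrist_torque": the same for the moment, N m; "grip_width": finger opening in m; "gripper_force": force on a finger pad.
Only numpy, scipy, OpenCV 4.12 (cv2) and the standard library are available. Lean on these libraries where they do the work, as an engineer would, in place of code of your own. Each camera call takes 0.05 s, during which the arm holds its last target. There are 200 camera calls.

TASK

Turn the circuit board over by swinging the fixture's blue leaf right across by its bar and lowering it closed under control, without letting it fall. Then take the long pin with the red head from the stand, put its tip into the slot in the closed leaf and feel along for the hole hidden below, until the pin drops in and sits fully home with its collar down on the leaf; let go of it there. Leave the short yellow pin in the stand and everything else where it is.

Things in the scene. Friction and masses are not known exactly. Their poses are not given: they have to be found in the camera images.
- flip_nest: Turnover fixture for a circuit board, bolted down: 150x240 mm steel foot plate, aluminium base half on the +y side (y 8 to 120, x -75 to 75, top 40 mm above the worktop), blue hinged leaf. Origin: on the worktop under the middle of the hinge. x runs along the hinge, y from the hinge to the base half, z up. Hinge axis 40 mm above the worktop. At x 39 to 75 the base is a hollow housing.
- flip_leaf (a joint): Hinge angle of the blue leaf, rad: 3.14 lying open on the -y side (start), 1.57 upright, 0 closed on the base half. Turns about the fixture's x with little friction and falls if let go part-way. At angle a the bar is at y = 152 mm x cos a, z = 40 mm + 152 mm x sin a in the fixture's frame. Closed, its top is 59 mm above the worktop. About 0.3 kg.
- leaf_bar (a point): Middle of the black round handle bar at the leaf's free edge: 10 mm thick, parallel to the hinge, 152 mm from it. 60 mm of it is free between its two arms, and 30 mm of space lies between it and the leaf; it is 40 mm above the worktop with the leaf open or closed.
- slot (a point): Middle of the slot as it lies once the leaf is closed, at the leaf's top face, 59 mm above the worktop; fixed to the base, at x 56, y 64 mm in the fixture's frame. The slot goes through the leaf and the base's top plate (z 30 to 40 mm); it is 14 mm wide (along the fixture's x) and 50 mm long (along its y).
- strip_mid (a point): Point under the middle of the slot, 24 mm above the worktop: top of a hidden black strip closing the slot below. It is sprung: gives down at most 4 mm, 1.3 N at first touch plus 1.3 N per mm. Its one hole, 14 mm across x 12.5 mm along the slot, through its 6 mm, lies anywhere within 14 mm of this point along the slot (hidden, not given, new each time). Free space below to 6 mm above the worktop.
- board_mid (a point): Green circuit board, 105x96x8 mm, 85 g, held loosely by two edges under lips in the leaf's pocket; this is its middle. Its z axis points out of its component side (up at the start). It turns over with the leaf.
- pin_stand: Grey block, 44x100x60 mm, fixed, origin at the middle of its underside, with two upright holes 10.5 mm wide through its top at y = +25 and -25 mm in its frame; one pin in each, either way round.
- long_pin_grip (a point): Long pin with red knurled head: point on its axis, 20 mm above the head's foot, 75 mm above its tip. Head 15 mm across, 34 mm high, over a steel collar 22 mm across, 4 mm thick, over a shank 9 mm across, 51 mm long, tip tapered. 60 g. z axis up along the pin. At first its collar rests on the stand's top (this point 84 mm above the worktop); lift it 55 mm to take it out.
- long_pin_collar (a point): Underside of the long pin's collar, on its axis, 51 mm above the tip.
- short_pin_grip (a point): The short pin with the yellow head, same head and collar, shank 30 mm: not for this job. This point is on its axis, 20 mm above the head's foot.
- tin_b: Bystander: small white tin with a green lid, 38 mm across, 50 mm high. Origin at the middle of its underside.
- cell_0: Bystander: green round battery cell standing upright, 18 mm across, 67 mm high. Origin at the middle of its underside.
- cleaner_bottle: Bystander: white pump bottle, 56 mm across, 118 mm high. Origin at the middle of its underside.
- solder_spool: Bystander: reel of solder wire on a dark flanged spool, 64x80x37 mm. Origin at the middle of its underside.
- driver_red: Bystander: screwdriver with a red handle, lying flat, 164 mm long, 23 mm thick. Origin at the middle of its underside.
- torque_key: Bystander: small flat blue-handled open-ended key, lying flat, 90 mm long, 9 mm thick. Origin at the middle of its underside.
- long_pin: The same long pin; origin at its tip.

How it is judged (in metres and radians):
On the way, in this order (a step that is already met when the one before it is completed fails the run):
1. the leaf is closed with the board turned over in it (value of joint flip_leaf below 0.05 rad and angle between board_mid's own z axis and vertical above 2.95 rad), for 0.2 s.
2. the long pin's tip is down in the slot of the closed leaf (value of joint flip_leaf below 0.05 rad and z of long_pin_collar in the frame of flip_nest below 0.1 m and x of long_pin_collar in the frame of flip_nest between 0.046 and 0.066 m and y of long_pin_collar in the frame of flip_nest between 0.034 and 0.094 m), for 0.05 s.
At the end, for the whole second after the job is handed in: The leaf is closed (within 0.05 rad) with the board upside down in it (within about 0.19 rad of flat); the long pin stands upright (within 0.12 rad) in the slot, through the hidden hole, its collar within 3.5 mm of the leaf's top, released and at rest; the short pin is where it was (within 20 mm) (all of step 1 and z of long_pin_collar in the frame of flip_nest between 0.055 and 0.0625 m and x of long_pin_collar in the frame of flip_nest between 0.048 and 0.064 m and y of long_pin_collar in the frame of flip_nest between 0.036 and 0.092 m and angle between long_pin_grip's own z axis and vertical below 0.12 rad and linear speed of long_pin below 0.02 m/s and distance of short_pin_grip from where it was at the start of the episode below 0.02 m); the robot touches nothing.
It fails at once if the leaf falls: it turns toward closed faster than 6 rad/s (velocity of joint flip_leaf below -6 rad/s).
It fails at once if the short pin is taken out or a bystander is moved by more than 30 mm (distance of any of short_pin_grip, tin_b, cell_0, cleaner_bottle, solder_spool, driver_red, torque_key from where it was at the start of the episode above 0.03 m).
It also fails if it takes over 72 s, if anything falls off the work surface, if the arm or the gripper's body presses on something with over 40 N, if the wrist force passes 120 N, or if a joint passes its speed limit or range.

## Working session

There is one attempt and no reset: what is moved stays moved. The work goes in short steps, Python scripts to look and compute and a tool call to move; the robot and the scene stay as the last step left them, time stands still between calls to the robot, and variables do not carry over. Pictures are saved under pics/ and viewed, at most 10 in all, crops included, and the job is handed in when it is done.

Besides the shell and the picture viewer there is one more tool, called after ">>>" in YAML: its name, and indented under it one key for each argument. move_arm: Moves the arm, as the interface text tells. Its arguments: {"type":"object","properties":{"plan":{"type":"array"},"squeeze":{"type":"number"}},"required":["plan"]}

```bash
mkdir -p pics; ls; cat > h.py <<'E'
import numpy as np, cv2
from rig import env
def K(p):
    f=p["color"].shape[0]/2/np.tan(np.radians(p["fov_y"])/2); return f
def ray(p,px):
    f=K(p);R=np.array(p["R"]);t=np.array(p["t"])
    d=R.T@np.array([(px[0]-p["cx"])/f,(px[1]-p["cy"])/f,1.]);return -R.T@t,d/np.linalg.norm(d)
def atz(p,px,z):
    c,d=ray(p,px);return c+d*(z-c[2])/d[2]
def proj(p,X):
    c=np.array(p["R"])@np.array(X)+np.array(p["t"]);f=K(p);return c[:2]/c[2]*f+[p["cx"],p["cy"]]
def tri(a,pa,b,pb):
    A=np.zeros((3,3));v=np.zeros(3)
    for p,x in((a,pa),(b,pb)):
        c,d=ray(p,x);M=np.eye(3)-np.outer(d,d);A+=M;v+=M@c
    return np.linalg.solve(A,v)
def save(p,n): cv2.imwrite("pics/"+n,cv2.cvtColor(p["color"],cv2.COLOR_RGB2BGR))
E
python3 - <<'E'
from h import *
np.set_printoptions(precision=4,suppress=True)
P={n:env.get_image(n) for n in("scene","top")}
for n in P: save(P[n],n+"0.png"); print(n,P[n]["color"].shape,P[n]["fov_y"],ray(P[n],(320,200)))
zs=dict(flip_nest=0,leaf_bar=.04,slot=.059,strip_mid=.024,board_mid=.04,pin_stand=0,long_pin_grip=.084,short_pin_grip=.084,tin_b=0,cell_0=0,cleaner_bottle=0,solder_spool=0,driver_red=0,torque_key=0)
for k,z in zs.items():
    for n in P:
        r=env.tip_of(k,P[n])[:2]
        for q in r: print(k,n,np.array(q["pixel"]),round(q["conf"],2),atz(P[n],q["pixel"],z))
s=env.observe();print(s["position"],s["tool_rot"],s["grip_width"],s["time_s"],s["ft_force"])
E
```

```text
pics
scene (400, 640, 3) 53.91004518192258 (array([-0.2868,  0.5539,  0.5274]), array([ 0.7802, -0.4623, -0.4214]))
top (400, 640, 3) 50.57220046733382 (array([0.3038, 0.0656, 1.4311]), array([ 0.1547,  0.0026, -0.988 ]))
flip_nest top [399.3 213.9] 0.73 [ 0.4812 -0.2     0.    ]
leaf_bar scene [451.6 188.1] 0.54 [ 0.4684 -0.3708  0.04  ]
leaf_bar top [447.5 222.9] 0.71 [ 0.4472 -0.3498  0.04  ]
slot scene [380.4 188.3] 0.89 [ 0.5534 -0.1555  0.059 ]
slot top [385.8 189.6] 0.72 [ 0.5541 -0.1467  0.059 ]
slot top [234.1 181.2] 0.18 [0.5806 0.354  0.059 ]
strip_mid scene [377.9 199.1] 0.69 [ 0.5553 -0.1496  0.024 ]
strip_mid top [388.8 196.1] 0.77 [ 0.5384 -0.1618  0.024 ]
strip_mid top [383.7 176.7] 0.74 [ 0.6049 -0.1459  0.024 ]
board_mid top [423.2 221.8] 0.84 [ 0.4504 -0.2704  0.04  ]
board_mid top [400.2 213.9] 0.55 [ 0.4763 -0.1956  0.04  ]
pin_stand scene [232.9 255.7] 0.61 [0.528  0.3221 0.    ]
pin_stand top [403.1 213.3] 0.59 [ 0.4833 -0.2129  0.    ]
long_pin_grip scene [223.7 239.1] 0.65 [0.4739 0.3531 0.084 ]
long_pin_grip scene [215.3 231. ] 0.56 [0.5199 0.3575 0.084 ]
lo
[... 570 characters left out ...]
cleaner_bottle scene [206.8 246.3] 0.59 [0.6062 0.3635 0.    ]
cleaner_bottle top [235.7 178.1] 0.96 [0.6034 0.3612 0.    ]
solder_spool scene [183.6 278.6] 0.82 [0.4974 0.4482 0.    ]
solder_spool scene [233.1 258.1] 0.38 [0.5175 0.3254 0.    ]
solder_spool top [208.8 204.9] 0.72 [0.5094 0.4505 0.    ]
driver_red scene [340.1 255.4] 0.63 [0.3879 0.0997 0.    ]
driver_red top [310.6 246. ] 0.65 [0.371  0.1004 0.    ]
torque_key scene [369.2 197.6] 0.44 [ 0.6196 -0.1669  0.    ]
torque_key top [381.6 174.9] 0.43 [ 0.6163 -0.1424  0.    ]
[ 0.1614 -0.5258  0.2313] [[ 0.956   0.2934 -0.    ]
 [ 0.2934 -0.956   0.0001]
 [ 0.     -0.0001 -1.    ]] 0.08516812387971599 1.5 [-0.3577 -0.8899 -0.2609]
```

```bash
python3 - <<'E'
import cv2
a=cv2.imread("pics/top0.png")[150:270,190:490]; cv2.imwrite("pics/topc.png",cv2.resize(a,(800,320),interpolation=2))
a=cv2.imread("pics/scene0.png")[120:320,160:500]; cv2.imwrite("pics/scenec.png",cv2.resize(a,(800,471),interpolation=2))
E
```

```text
(no output)
```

View pics/topc.png

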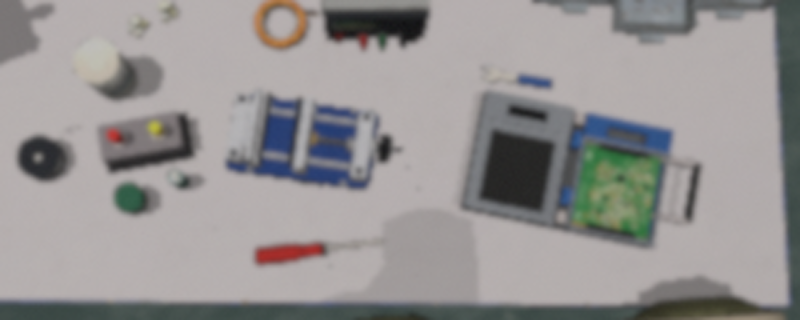

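View pics/scenec.png

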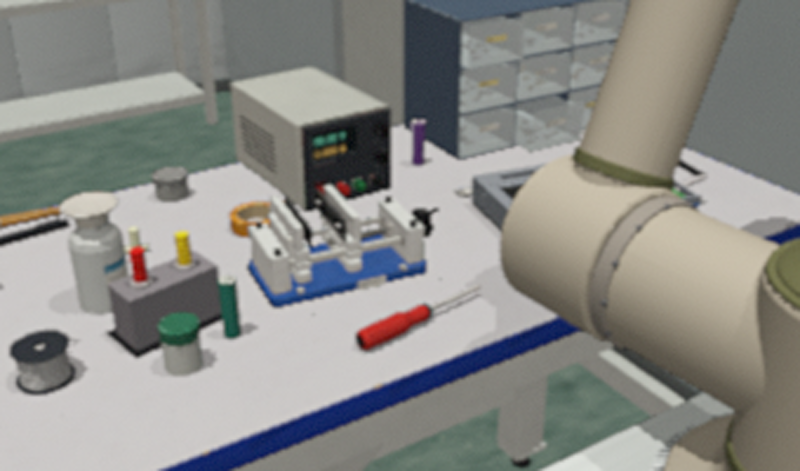

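The top view shows the fixture with the base half on the left (corners near crop (485,92), (462,208)), the board in the open leaf on the right and the bar near crop (693,192). The red pin is the left one in the stand, at crop (113,135). The scene view shows the same stand and the arm hiding the fixture.

```bash
python3 - <<'E'
from h import *
np.set_printoptions(precision=4,suppress=True)
P={n:env.get_image(n) for n in("scene","top")}
for n in P:
    h=cv2.cvtColor(P[n]["color"],cv2.COLOR_RGB2HSV).astype(int)
    roi=np.zeros((400,640),bool)
    if n=="top": roi[185:215,225:262]=1
    else: roi[200:260,205:250]=1
    for c,m in(("red",((h[...,0]<8)|(h[...,0]>172))&(h[...,1]>130)&(h[...,2]>70)),("yel",(h[...,0]>22)&(h[...,0]<34)&(h[...,1]>130)&(h[...,2]>70))):
        v,u=np.where(m&roi); print(n,c,len(u),u.mean(),v.mean(),u.min(),u.max(),v.min(),v.max(),atz(P[n],(u.mean(),v.mean()),.09))
p=P["top"]
a=p["color"][175:250,355:455,::-1]; cv2.imwrite("pics/fix.png",cv2.resize(a,(800,600),interpolation=2))
E
```

```text
scene red 69 218.3768115942029 231.40579710144928 215 221 225 238 [0.5034 0.3548 0.09  ]
scene yel 63 237.46031746031747 224.984126984127 235 240 219 231 [0.5091 0.3074 0.09  ]
top red 14 232.5 200.5 231 234 199 202 [0.5111 0.3504 0.09  ]
top yel 10 248.0 197.5 247 249 196 199 [0.5211 0.3008 0.09  ]
```

View pics/fix.png

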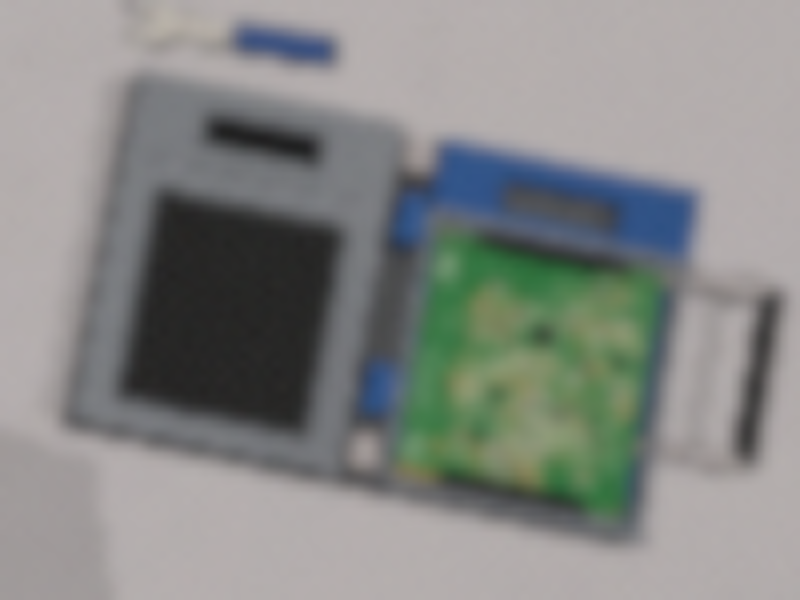

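The enlarged crop shows base corners near crop (135,78), (402,122) and (68,412), the base slot centred at (263,137), the leaf slot at (562,204), and the black bar from (772,295) to (745,458).

```bash
python3 - <<'E'
from h import *
from scipy.optimize import least_squares
np.set_printoptions(precision=4,suppress=True)
p=env.get_image("top")
C=[((135,78),(75,120,40)),((402,122),(75,8,40)),((68,412),(-75,120,40)),((263,137),(56,64,40)),((562,204),(56,-64,40)),((758,377),(0,-152,45))]
px=np.array([[(u+.5)/8-.5+355,(v+.5)/8-.5+175] for (u,v),_ in C]);F=np.array([c[1] for c in C])/1e3
def T(q,f):
    c,s=np.cos(q[2]),np.sin(q[2]);return np.array([q[0]+c*f[0]-s*f[1],q[1]+s*f[0]+c*f[1],f[2]])
r=least_squares(lambda q:np.concatenate([proj(p,T(q,f))-x for f,x in zip(F,px)]),[.48,-.2,-.2],loss="soft_l1")
print(r.x,np.degrees(r.x[2]));print([ (proj(p,T(r.x,f))-x).round(2).tolist() for f,x in zip(F,px)])
for n,f in(("bar",(0,-.152,.04)),("slot",(.056,.064,.059)),("bar closed",(0,.152,.04))):print(n,T(r.x,f))
sc=env.get_image("scene");print("red",tri(p,(232.5,200.5),sc,(218.4,231.4)),tri(p,(248,197.5),sc,(237.5,225)))
print(atz(p,(232.5,200.5),.097),atz(p,(248,197.5),.097),atz(sc,(218.4,231.4),.081))
E
```

```text
[ 0.4818 -0.2051 -0.2062] -11.81460438918741
[[0.25, -1.29], [-0.03, 0.09], [-0.12, 0.76], [-0.3, 0.26], [0.37, -0.19], [-0.15, 0.01]]
bar [ 0.4506 -0.3539  0.04  ]
slot [ 0.5497 -0.154   0.059 ]
bar closed [ 0.5129 -0.0564  0.04  ]
red [0.5121 0.352  0.0849] [0.5225 0.3026 0.0823]
[0.51  0.349 0.097] [0.5199 0.2996 0.097 ] [0.5197 0.3506 0.081 ]
```

>>> move_arm:
  plan:
    - [0,0,29,32.7,-8.0,6,-0.41]
    - [0,0,29,32.7,-8.0,6,-0.41]
    - [0,0,29,32.7,-8.0,6,-0.41]
    - [0,0,29,32.7,-8.0,6,-0.41]
    - [0,0,29,32.7,-8.0,6,-0.41]
  squeeze: 40

```text
time_s: 2.2
position: [0.3646, -0.4046, 0.1893]
tool_rot: [[0.978, -0.21, 0.0], [-0.21, -0.978, -0.0], [0.0, 0.0, -1.0]]
ft_force: [0.4, -2.0, -0.0]
grip_width: 0.0254
gripper_force: 0.0
```

```bash
cat >> h.py <<'E'
FX=np.array([.4818,-.2051]);YAW=np.radians(-11.81)
def fix2w(f): 
    c,s=np.cos(YAW),np.sin(YAW);return np.array([FX[0]+c*f[0]-s*f[1],FX[1]+s*f[0]+c*f[1],f[2]])
def go(target,yaw_y=None):
    s=env.observe();R=np.array(s["tool_rot"]);d=R.T@(np.array(target)-np.array(s["position"]))
    print("t",s["time_s"],"pos",np.round(s["position"],4),"shift cm",np.round(d*100,2),"grip",round(s["grip_width"],4),round(s["gripper_force"],1),"F",np.round(s["ft_force"],1))
    cur=np.degrees(np.arctan2(R[1,1],R[0,1]))
    if yaw_y is not None: print("turn z",round(-((yaw_y-cur+180)%360-180),2))
    print("tilt",np.round(R[:,2],4),"q",np.round(s["q"],1))
E
python3 -c "
from h import *
go(fix2w((0,-.152,.10)),-101.8)"
```

```text
t 2.2 pos [ 0.3646 -0.4046  0.1893] shift cm [ 7.35 -6.77  8.93] grip 0.0254 0.0 F [ 0.4 -2.  -0. ]
turn z -0.32
tilt [ 2.e-04 -4.e-04 -1.e+00] q [-60.4  23.2  79.4  -0.   77.4  41.7]
```

>>> move_arm:
  plan:
    - [0,0,0,7.3,-6.8,5,-0.41]
    - [0,0,0,7.3,-6.8,8,-0.41]
    - [0,0,0,7.3,-6.8,8,-0.41]
    - [0,0,0,7.3,-6.8,8,-0.41]

```text
time_s: 2.6
position: [0.4495, -0.3516, 0.1065]
tool_rot: [[0.979, -0.204, -0.003], [-0.204, -0.979, 0.005], [-0.004, -0.004, -1.0]]
ft_force: [-0.6, 0.0, 0.3]
grip_width: 0.0255
gripper_force: 0.0
```

```bash
python3 -c "
from h import *
go(fix2w((0,-.152,.017)),-101.8)
for n in('top','scene'):
  p=env.get_image(n); save(p,n+'1.png')
  for k in('leaf_bar',):print(n,[(np.round(q['pixel'],1),round(q['conf'],2),atz(p,q['pixel'],.04).round(4)) for q in env.tip_of(k,p)])
  if n=='scene':
    c=proj(p,fix2w((0,-.152,.04)));print(c);x,y=int(c[0]),int(c[1]);cv2.imwrite('pics/s1c.png',cv2.resize(p['color'][y-60:y+60,max(0,x-80):x+80,::-1],(800,600),interpolation=2))
"
```

```text
t 2.6 pos [ 0.4495 -0.3516  0.1065] shift cm [0.2  0.23 8.95] grip 0.0255 0.0 F [-0.6  0.   0.3]
turn z 0.05
tilt [-0.0034  0.0046 -1.    ] q [-49.9  30.7  81.5   0.   68.1  51.8]
top [(array([445.6, 221.7]), 0.9, array([ 0.4511, -0.3438,  0.04  ]))]
scene [(array([452.8, 190.1]), 0.94, array([ 0.4556, -0.3619,  0.04  ]))]
[452.20230861 191.20631015]
```

View pics/s1c.png

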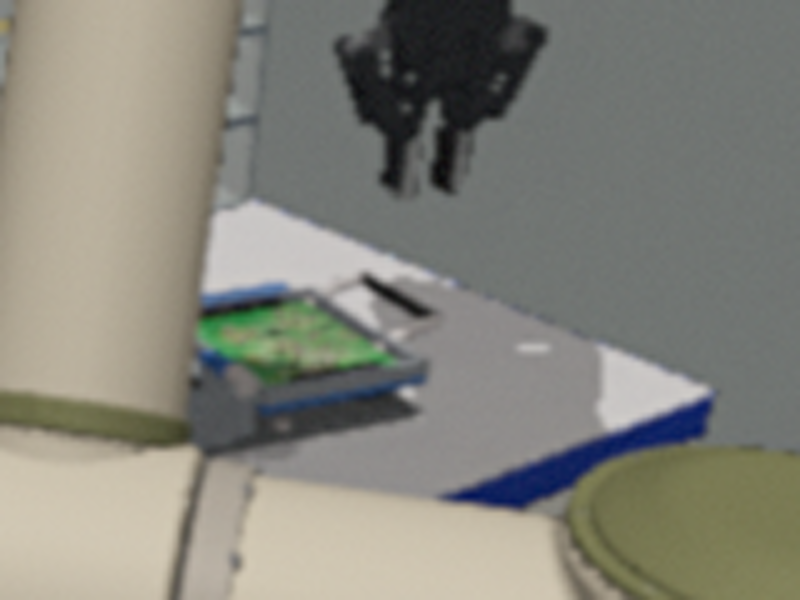

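The scene view shows the bar at crop (398,297), which is where the fit puts it (400,300). The open fingers hang above it. Descending.

>>> move_arm:
  plan:
    - [0,0,0,0.2,0.2,4.5,-0.41]
    - [0,0,0,0.2,0.2,8.0,-0.41]
    - [0,0,0,0.2,0.2,8.9,-0.41]
    - [0,0,0,0.2,0.2,8.9,-0.41]

```text
time_s: 3.2
position: [0.4497, -0.3573, 0.0207]
tool_rot: [[0.978, -0.208, -0.0], [-0.208, -0.978, 0.0], [-0.001, -0.0, -1.0]]
ft_force: [0.7, -0.1, 0.0]
grip_width: 0.0252
gripper_force: 0.0
```

>>> move_arm:
  plan:
    - [0,0,0,0,0,0,-0.7]
    - [0,0,0,0,0,0,-1]
    - [0,0,0,0,0,0,-1]
    - [0,0,0,0,0,0,-1]
  squeeze: 40

```text
time_s: 3.6
position: [0.4511, -0.3529, 0.022]
tool_rot: [[0.978, -0.207, 0.001], [-0.207, -0.978, 0.006], [-0.0, -0.006, -1.0]]
ft_force: [6.1, 18.9, 1.3]
grip_width: 0.0087
gripper_force: 38.9
```

```bash
python3 -c "
from h import *
go(fix2w((0,-.152,.017)),-101.8)"
```

```text
t 3.6 pos [ 0.4511 -0.3529  0.022 ] shift cm [-0.02  0.11  0.5 ] grip 0.0087 38.9 F [ 6.1 18.9  1.3]
turn z -0.13
tilt [ 0.0013  0.0061 -1.    ] q [-50.   37.2  86.1   0.3  56.9  51.7]
```

>>> move_arm:
  plan:
    - [0,0,0,0,-0.2,0,-0.41]
    - [0,0,0,0,-0.5,0.4,-0.41]
    - [0,0,0,0,-0.5,0.4,-0.7]
    - [0,0,0,0,-0.5,0.4,-1]
    - [0,0,0,0,-0.5,0.4,-1]
  squeeze: 40

```text
time_s: 4.1
position: [0.4513, -0.3528, 0.0173]
tool_rot: [[0.978, -0.207, 0.001], [-0.207, -0.978, -0.002], [0.001, 0.002, -1.0]]
ft_force: [-1.7, -2.8, 5.5]
grip_width: 0.0087
gripper_force: 39.0
```

>>> move_arm:
  plan:
    - [0,0,0,0,0,0,-1]
    - [0,0,0,0,0,0,-1]

```text
time_s: 4.3
position: [0.4513, -0.3528, 0.0173]
tool_rot: [[0.978, -0.207, 0.001], [-0.207, -0.978, -0.002], [0.001, 0.002, -1.0]]
ft_force: [-2.4, -3.3, 5.0]
grip_width: 0.0085
gripper_force: 39.2
```

```bash
python3 -c "
from h import *
go(fix2w((0,-.152,.017)),-101.8)
for k in range(4):
  print([[0,0,0,0,round(-(15.2*(np.cos(np.pi-np.radians(b))-np.cos(np.pi-np.radians(45*k)))),2),round(-15.2*(np.sin(np.radians(b))-np.sin(np.radians(45*k))),2),-1] for b in 45*k+9*np.arange(1,6)])
"
```

```text
t 4.3 pos [ 0.4513 -0.3528  0.0173] shift cm [-0.04  0.12  0.03] grip 0.0085 39.2 F [-2.4 -3.3  5. ]
turn z -0.15
tilt [ 9.e-04 -2.e-03 -1.e+00] q [-49.8  37.5  86.5  -0.   55.9  52.1]
[[0, 0, 0, 0, np.float64(-0.19), np.float64(-2.38), -1], [0, 0, 0, 0, np.float64(-0.74), np.float64(-4.7), -1], [0, 0, 0, 0, np.float64(-1.66), np.float64(-6.9), -1], [0, 0, 0, 0, np.float64(-2.9), np.float64(-8.93), -1], [0, 0, 0, 0, np.float64(-4.45), np.float64(-10.75), -1]]
[[0, 0, 0, 0, np.float64(-1.81), np.float64(-1.55), -1], [0, 0, 0, 0, np.float64(-3.85), np.float64(-2.8), -1], [0, 0, 0, 0, np.float64(-6.05), np.float64(-3.71), -1], [0, 0, 0, 0, np.float64(-8.37), np.float64(-4.26), -1], [0, 0, 0, 0, np.float64(-10.75), np.float64(-4.45), -1]]
[[0, 0, 0, 0, np.float64(-2.38), np.float64(0.19), -1], [0, 0, 0, 0, np.float64(-4.7), np.float64(0.74), -1], [0, 0, 0, 0, np.float64(-6.9), np.float64(1.66), -1], [0, 0, 0, 0, np.float64(-8.93), np.float64(2.9), -1], [0, 0, 0, 0, np.float64(-10.75), np.float64(4.45), -1]]
[[0, 0, 0, 0, np.float64(-1.55), np.float64(1.81), -1], [0, 0, 0, 0, np.float64(-2.8), np.float64(3.85), -1], [0, 0, 0, 0, np.float64(-3.71), np.float64(6.05), -1], [0, 0, 0, 0, np.float64(-4.26), np.float64(8.37), -1], [0, 0, 0, 0, np.float64(-4.45), np.float64(10.75), -1]]
```

>>> move_arm:
  plan:
    - [0,0,0,0,-0.19,-2.38,-1]
    - [0,0,0,0,-0.74,-4.7,-1]
    - [0,0,0,0,-1.66,-6.9,-1]
    - [0,0,0,0,-2.9,-8.93,-1]
    - [0,0,0,0,-4.45,-10.75,-1]

```text
time_s: 4.8
position: [0.46, -0.3111, 0.1262]
tool_rot: [[0.978, -0.208, 0.0], [-0.208, -0.978, -0.007], [0.002, 0.007, -1.0]]
ft_force: [-4.9, -9.9, 6.0]
grip_width: 0.0083
gripper_force: 39.2
```

```bash
python3 -c "
from h import *
a=np.radians(135)
go(fix2w((0,.152*np.cos(a),.017+.152*np.sin(a))),-101.8)
for n in('top',):
  p=env.get_image(n); save(p,n+'2.png')
  print([(np.round(q['pixel'],1),round(q['conf'],2)) for q in env.tip_of('leaf_bar',p)],proj(p,fix2w((0,.152*np.cos(a),.04+.152*np.sin(a)))))
p=env.get_image('scene')
print([(np.round(q['pixel'],1),round(q['conf'],2)) for q in env.tip_of('leaf_bar',p)])
c=proj(p,fix2w((0,-.1,.12)));print(c);x,y=int(c[0]),int(c[1]);cv2.imwrite('pics/s2c.png',cv2.resize(p['color'][y-60:y+60,max(0,x-80):x+80,::-1],(800,600),interpolation=2))
"
```

```text
t 4.8 pos [ 0.46   -0.3111  0.1262] shift cm [-0.04 -0.08  0.17] grip 0.0083 39.2 F [-4.9 -9.9  6. ]
turn z -0.21
tilt [ 4.0e-04 -6.9e-03 -1.0e+00] q [-46.2  27.8  83.1  -0.3  68.8  55.9]
[(array([445.2, 213.8]), 0.8), (array([233.8, 204.2]), 0.49)] [444.73338124 215.12545945]
[(array([442.2, 159. ]), 0.85)]
[440.83524711 168.77636924]
```

View pics/s2c.png

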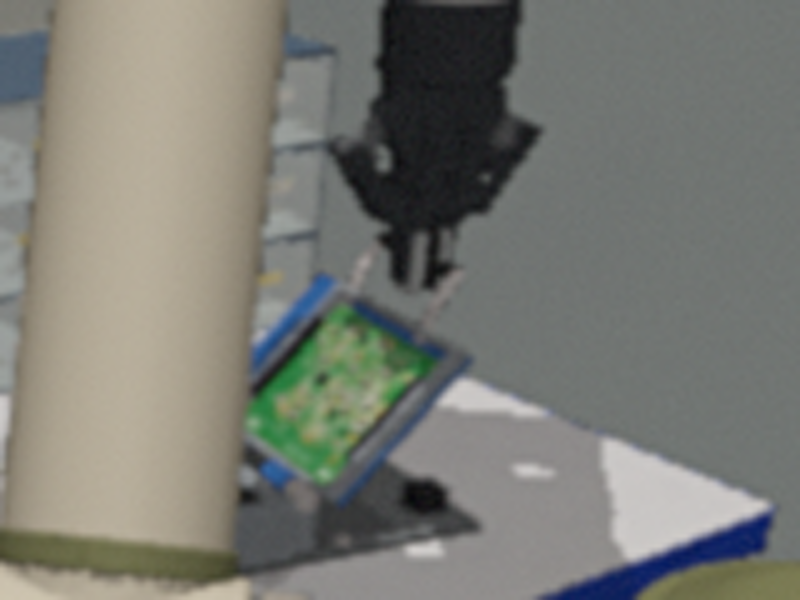

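The leaf is lifted to about 45°, with its bar held between the fingers near crop (410,265) and the board still in its pocket. I'll carry on past upright.

>>> move_arm:
  plan:
    - [0,0,0,0,-1.8,-1.5,-1]
    - [0,0,0,0,-3.85,-2.7,-1]
    - [0,0,0,0,-6.05,-3.6,-1]
    - [0,0,0,0,-8.37,-4.15,-1]
    - [0,0,0,0,-10.75,-4.3,-1]

```text
time_s: 5.5
position: [0.4825, -0.2035, 0.1697]
tool_rot: [[0.978, -0.208, 0.002], [-0.208, -0.978, -0.004], [0.002, 0.004, -1.0]]
ft_force: [-6.0, -0.9, 9.3]
grip_width: 0.0083
gripper_force: 42.8
```

```bash
python3 -c "
from h import *
go(fix2w((0,0,.017+.152)),-101.8)"
```

```text
t 5.5 pos [ 0.4825 -0.2035  0.1697] shift cm [-0.04  0.17  0.07] grip 0.0083 42.8 F [-6.  -0.9  9.3]
turn z -0.18
tilt [ 0.0017 -0.004  -1.    ] q [-35.8  22.3  84.5  -0.1  73.   66.2]
```

>>> move_arm:
  plan:
    - [0,0,0,0,-2.3,0.2,-1]
    - [0,0,0,0,-4.6,0.75,-1]
    - [0,0,0,0,-6.8,1.65,-1]
    - [0,0,0,0,-8.85,2.9,-1]
    - [0,0,0,0,-10.65,4.45,-1]

```text
time_s: 6.0
position: [0.5045, -0.0978, 0.1223]
tool_rot: [[0.978, -0.206, -0.0], [-0.206, -0.978, -0.0], [-0.0, 0.0, -1.0]]
ft_force: [-0.9, -6.8, -3.8]
grip_width: 0.0085
gripper_force: 43.3
```

```bash
python3 -c "
from h import *
a=np.radians(45)
go(fix2w((0,.152*np.cos(a),.017+.152*np.sin(a))),-101.8)
p=env.get_image('top')
print([(np.round(q['pixel'],1),round(q['conf'],2)) for q in env.tip_of('leaf_bar',p)],proj(p,fix2w((0,.152*np.cos(a),.04+.152*np.sin(a)))))
"
```

```text
t 6.0 pos [ 0.5045 -0.0978  0.1223] shift cm [-0.02  0.22 -0.21] grip 0.0085 43.3 F [-0.9 -6.8 -3.8]
turn z -0.12
tilt [-3.e-04 -1.e-04 -1.e+00] q [-24.2  24.6  89.8  -0.   65.6  77.7]
[] [375.16177069 200.5528648 ]
```

>>> move_arm:
  plan:
    - [0,0,0,0,-1.5,1.8,-1]
    - [0,0,0,0,-2.75,3.8,-1]
    - [0,0,0,0,-3.65,6.0,-1]
    - [0,0,0,0,-4.2,8.2,-1]
    - [0,0,0,0,-4.3,9.5,-1]

```text
time_s: 6.6
position: [0.5134, -0.0557, 0.0262]
tool_rot: [[0.978, -0.207, -0.001], [-0.207, -0.978, 0.002], [-0.001, -0.002, -1.0]]
ft_force: [1.5, 6.6, 2.5]
grip_width: 0.0085
gripper_force: 44.5
```

```bash
python3 -c "
from h import *
go(fix2w((0,.152,.017)),-101.8)
for n in('top','scene'):
  p=env.get_image(n)
  print([(np.round(q['pixel'],1),round(q['conf'],2)) for q in env.tip_of('leaf_bar',p)],proj(p,fix2w((0,.152,.04))))
c=proj(p,fix2w((0,.1,.06)));x,y=int(c[0]),int(c[1]);cv2.imwrite('pics/s3c.png',cv2.resize(p['color'][y-60:y+60,max(0,x-80):x+80,::-1],(800,600),interpolation=2))
"
```

```text
t 6.6 pos [ 0.5134 -0.0557  0.0262] shift cm [-0.04  0.07  0.92] grip 0.0085 44.5 F [1.5 6.6 2.5]
turn z -0.13
tilt [-9.0e-04  1.8e-03 -1.0e+00] q [-19.4  32.8  95.4   0.1  51.9  82.5]
[] [357.85312708 202.75814213]
[] [361.61525053 206.75263636]
```

View pics/s3c.png

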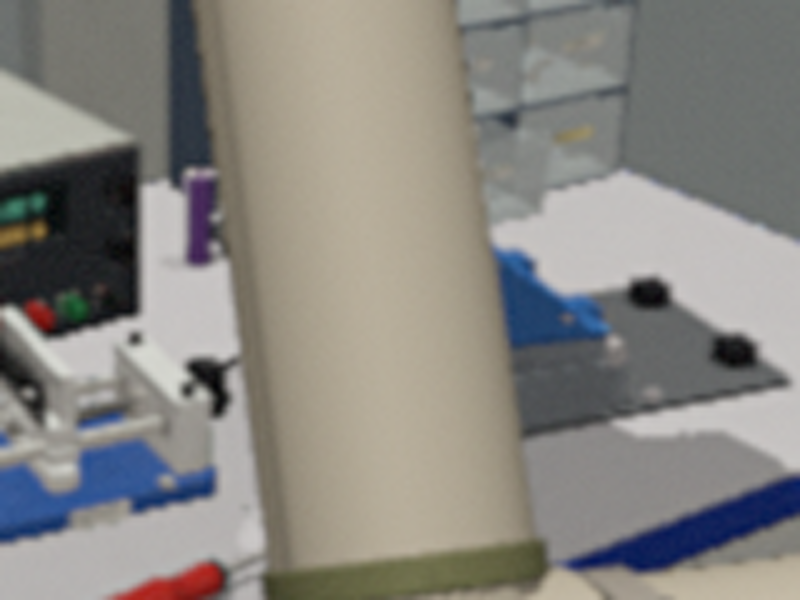

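The arm hides the bar, but the blue leaf, seen right of the arm at crop (550,300), is nearly down. I'll lower it slowly until it's seated.

>>> move_arm:
  plan:
    - [0,0,0,0,0,0.3,-1]
    - [0,0,0,0,0,0.6,-1]
    - [0,0,0,0,0,0.8,-1]
    - [0,0,0,0,0,0.9,-1]
    - [0,0,0,0,0,0.9,-1]

```text
time_s: 7.3
position: [0.5136, -0.0554, 0.0183]
tool_rot: [[0.978, -0.207, -0.0], [-0.207, -0.978, 0.003], [-0.001, -0.003, -1.0]]
ft_force: [2.8, 10.8, 0.4]
grip_width: 0.0086
gripper_force: 44.7
```

```bash
python3 -c "
from h import *
go(fix2w((0,.152,.017)),-101.8)
p=env.get_image('top');save(p,'top4.png')
cv2.imwrite('pics/t4c.png',cv2.resize(p['color'][165:255,335:455,::-1],(800,600),interpolation=2))
"
```

```text
t 7.3 pos [ 0.5136 -0.0554  0.0183] shift cm [-0.04  0.11  0.13] grip 0.0086 44.7 F [ 2.8 10.8  0.4]
turn z -0.16
tilt [-3.0e-04  2.8e-03 -1.0e+00] q [-19.4  33.6  95.7   0.2  50.8  82.5]
```

View pics/t4c.png

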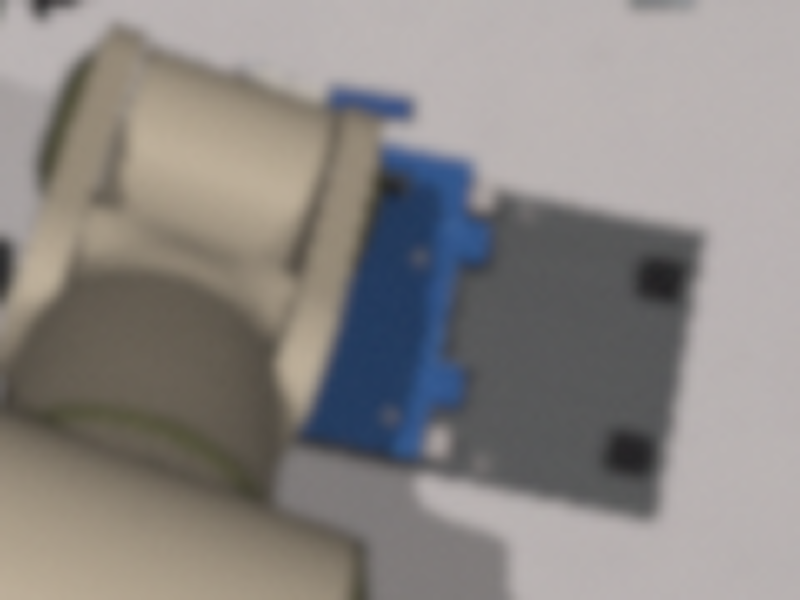

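The top view shows the blue leaf over the base half and the bare foot plate to its right, with the arm covering the rest. The wrist force shows no seating reaction yet, so I'll press down a little further.

>>> move_arm:
  plan:
    - [0,0,0,0,0.2,0.2,-1]
    - [0,0,0,0,0.2,0.4,-1]
    - [0,0,0,0,0.2,0.5,-1]
    - [0,0,0,0,0.2,0.6,-1]
    - [0,0,0,0,0.2,0.6,-1]

```text
time_s: 7.85
position: [0.5137, -0.0554, 0.0142]
tool_rot: [[0.978, -0.207, 0.002], [-0.207, -0.978, 0.005], [0.001, -0.005, -1.0]]
ft_force: [0.9, 25.7, 21.0]
grip_width: 0.0087
gripper_force: 46.6
```

```bash
python3 -c "
from h import *
go(fix2w((0,.152,.017)),-101.8)"
```

```text
t 7.85 pos [ 0.5137 -0.0554  0.0142] shift cm [-0.06  0.11 -0.28] grip 0.0087 46.6 F [ 0.9 25.7 21. ]
turn z -0.17
tilt [ 0.0022  0.0051 -1.    ] q [-19.5  33.9  96.    0.4  50.1  82.2]
```

>>> move_arm:
  plan:
    - [0,0,0,0,-0.5,-0.3,-1]
    - [0,0,0,0,-0.5,-0.3,-0.45]
    - [0,0,0,0,-0.5,-0.3,-0.45]
    - [0,0,0,0,-0.5,-1.0,-0.45]
    - [0,0,0,0,-0.5,-4,-0.45]

```text
time_s: 8.35
position: [0.5129, -0.0536, 0.0511]
tool_rot: [[0.978, -0.207, -0.005], [-0.207, -0.978, 0.002], [-0.005, -0.001, -1.0]]
ft_force: [0.9, -0.8, -0.5]
grip_width: 0.0235
gripper_force: 0.0
```

```bash
python3 -c "
from h import *
go((.511,.350,.2))"
```

```text
t 8.35 pos [ 0.5129 -0.0536  0.0511] shift cm [ -8.63 -39.46 -14.81] grip 0.0235 0.0 F [ 0.9 -0.8 -0.5]
tilt [-0.0051  0.0019 -1.    ] q [-19.1  30.6  94.    0.   55.7  82.8]
```

>>> move_arm:
  plan:
    - [0,0,0,0,-0.5,-5,-0.45]
    - [0,0,0,-0.8,-3.5,-9,-0.4]
    - [0,0,0,-1.8,-8,-11,-0.29]
    - [0,0,0,-2.7,-12.5,-12,-0.29]
    - [0,0,0,-3.7,-17,-13,-0.29]

```text
time_s: 8.85
position: [0.5131, 0.1216, 0.1839]
tool_rot: [[0.978, -0.208, 0.001], [-0.208, -0.978, 0.0], [0.001, -0.0, -1.0]]
ft_force: [0.4, -1.3, 0.4]
grip_width: 0.0302
gripper_force: 0.0
```

>>> move_arm:
  plan:
    - [0,0,0,-1,-4.5,0,-0.29]
    - [0,0,0,-2,-9,0,-0.29]
    - [0,0,0,-3,-13.5,0,-0.29]
    - [0,0,0,-4,-18,0,-0.29]
    - [0,0,0,-4.5,-20,0,-0.29]

```text
time_s: 9.35
position: [0.5098, 0.3283, 0.1825]
tool_rot: [[0.979, -0.204, -0.0], [-0.204, -0.979, 0.001], [-0.0, -0.001, -1.0]]
ft_force: [0.4, -1.0, -0.9]
grip_width: 0.0307
gripper_force: 0.0
```

```bash
python3 - <<'E'
from h import *
np.set_printoptions(precision=4,suppress=True)
go((.511,.350,.15),-101.8)
P={n:env.get_image(n) for n in("scene","top")}
for n in P:
    save(P[n],n+"5.png")
    for k,z in(("slot",.059),("leaf_bar",.04),("long_pin_grip",.084),("short_pin_grip",.084),("board_mid",.05)):
        for q in env.tip_of(k,P[n])[:2]: print(k,n,np.array(q["pixel"]),round(q["conf"],2),atz(P[n],q["pixel"],z))
    print(proj(P[n],fix2w((.056,.064,.059))))
    h=cv2.cvtColor(P[n]["color"],cv2.COLOR_RGB2HSV).astype(int)
    m=((h[...,0]<8)|(h[...,0]>172))&(h[...,1]>130)&(h[...,2]>70)
    m[:,:200]=0;m[:,260:]=0;m[:170]=0;m[250:]=0
    v,u=np.where(m); print(n,len(u),u.mean(),v.mean(),u.min(),u.max(),v.min(),v.max())
# crops of the leaf
a=[]
for n in P:
    c=proj(P[n],fix2w((0,.06,.06))).astype(int); a.append(cv2.resize(P[n]["color"][c[1]-38:c[1]+37,c[0]-50:c[0]+50,::-1],(400,300),interpolation=2))
c=proj(P["scene"],(.511,.350,.1)).astype(int);a.append(cv2.resize(P["scene"]["color"][c[1]-38:c[1]+37,c[0]-50:c[0]+50,::-1],(400,300),interpolation=2))
c=proj(P["top"],(.511,.350,.1)).astype(int);a.append(cv2.resize(P["top"]["color"][c[1]-38:c[1]+37,c[0]-50:c[0]+50,::-1],(400,300),interpolation=2))
cv2.imwrite("pics/q5.png",np.vstack([np.hstack(a[:2]),np.hstack(a[2:])]))
E
```

```text
t 9.35 pos [0.5098 0.3283 0.1825] shift cm [-0.33 -2.15  3.25] grip 0.0307 0.0 F [ 0.4 -1.  -0.9]
turn z 0.01
tilt [-0.0002  0.0007 -1.    ] q [ 21.6  29.5  69.6   0.   80.9 123.4]
slot scene [230.5 256.3] 0.48 [0.4373 0.3533 0.059 ]
leaf_bar scene [360.3 206.6] 0.43 [ 0.5157 -0.0538  0.04  ]
long_pin_grip scene [214.3 229.9] 0.66 [0.5263 0.3578 0.084 ]
short_pin_grip scene [236.5 222.5] 0.63 [0.5332 0.3015 0.084 ]
[380.7712 188.8241]
scene 70 218.35714285714286 231.71428571428572 215 221 225 239
slot top [384.3 189.3] 0.62 [ 0.5551 -0.1418  0.059 ]
leaf_bar top [358.4 202.8] 0.72 [ 0.5128 -0.0581  0.04  ]
[388.02  190.933]
top 10 231.8 200.0 230 233 199 201
```

View pics/q5.png

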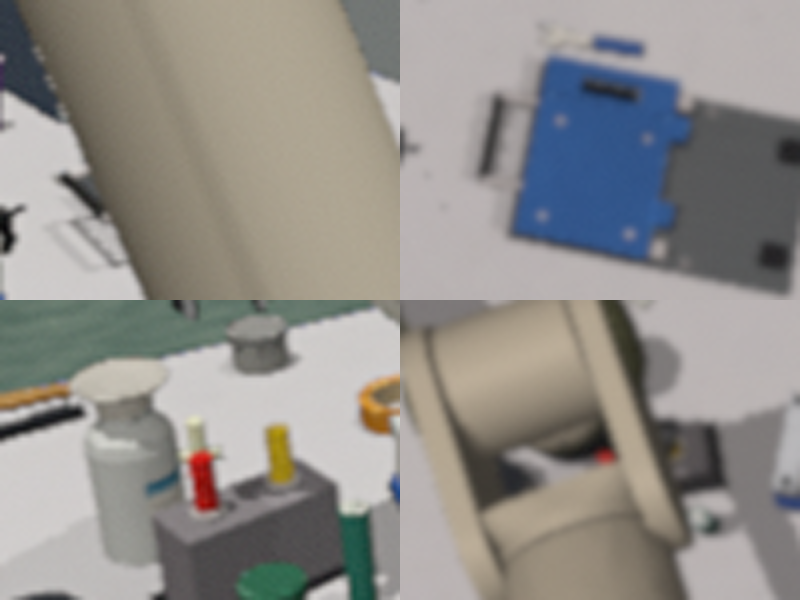

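The leaf is closed: in the top crop its slot is at (610,90) and the bar at (490,135). Both pins are upright in the stand, red left and yellow right. I'll go down on the red pin and locate the slot from this picture.

>>> move_arm:
  plan:
    - [0,0,0,-0.3,-2.25,2,-0.29]
    - [0,0,0,-0.3,-2.25,4,-0.29]
    - [0,0,0,-0.3,-2.25,5,-0.29]
    - [0,0,0,-0.3,-2.25,5,-0.29]

```text
time_s: 10.35
position: [0.5118, 0.3473, 0.1313]
tool_rot: [[0.978, -0.207, -0.003], [-0.207, -0.978, -0.001], [-0.002, 0.002, -1.0]]
ft_force: [-0.6, -0.3, 0.4]
grip_width: 0.0302
gripper_force: 0.0
```

```bash
python3 - <<'E'
from h import *
np.set_printoptions(precision=4,suppress=True)
go((.512,.351,.068),-101.8)
p=env.get_image("top");g=p["color"].astype(int)
c=proj(p,fix2w((.056,.064,.059))).astype(int)
roi=np.zeros((400,640),bool);roi[c[1]-9:c[1]+10,c[0]-14:c[0]+14]=1
m=roi&(g.sum(2)<130)
v,u=np.where(m);w=130-g.sum(2)[m]
print(len(u),u.min(),u.max(),v.min(),v.max());uc=(np.average(u,weights=w),np.average(v,weights=w));print(uc,atz(p,uc,.059),atz(p,uc,.05),fix2w((.056,.064,.059)))
print(cv2.minAreaRect(np.c_[u,v].astype(np.float32)))
# blue leaf outline -> rectangle
h=cv2.cvtColor(p["color"],cv2.COLOR_RGB2HSV).astype(int);b=(h[...,0]>100)&(h[...,0]<118)&(h[...,1]>130)&(h[...,2]>60)
n,l,s,ce=cv2.connectedComponentsWithStats(b.astype(np.uint8));i=[j for j in range(1,n) if s[j,4]>300];print(s[i],ce[i])
sc=env.get_image("scene")
f=proj(sc,env.observe()["position"]);print("tcp in scene",f)
x,y=int(f[0]),int(f[1]);cv2.imwrite("pics/s6.png",cv2.resize(sc["color"][y-40:y+35,x-50:x+50,::-1],(800,600),interpolation=2))
E
```

```text
t 10.35 pos [0.5118 0.3473 0.1313] shift cm [-0.04 -0.38  6.32] grip 0.0302 0.0 F [-0.6 -0.3  0.4]
turn z -0.15
tilt [-0.0026 -0.0012 -1.    ] q [ 23.2  33.4  71.5  -0.   75.2 125.2]
4 386 392 191 192
(np.float64(390.0833333333333), np.float64(191.66666666666666)) [ 0.5473 -0.1606  0.059 ] [ 0.5489 -0.1621  0.05  ] [ 0.5497 -0.1539  0.059 ]
((389.0000305175781, 191.5), (6.079599857330322, 0.19611608982086182), 11.309932708740234)
[[ 365  185   43   48 1352]] [[385.3964 209.0178]]
tcp in scene [217.772  212.0461]
```

View pics/s6.png

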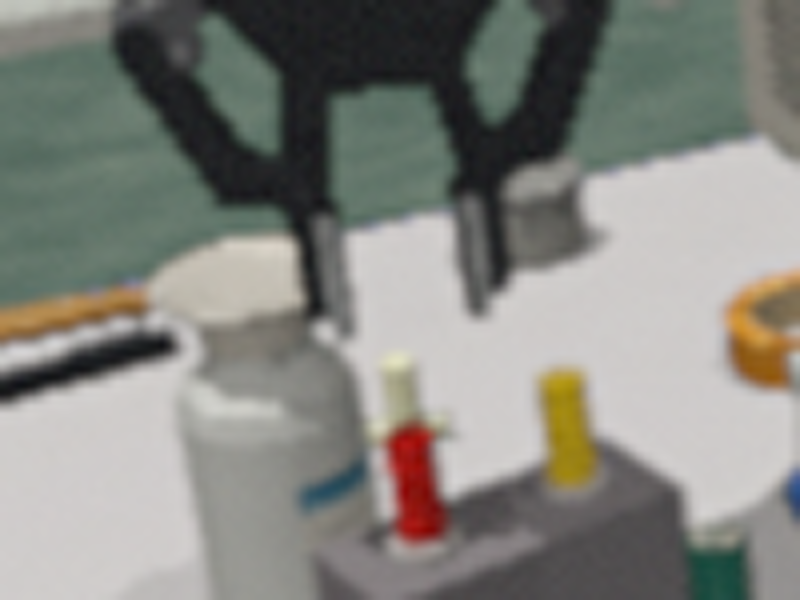

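The fingers straddle the line of the red pin, whose head is at crop (415,480), and the yellow pin is clear of them. Going down to grip.

>>> move_arm:
  plan:
    - [0,0,0,0,-0.35,2.5,-0.29]
    - [0,0,0,0,-0.35,4.5,-0.29]
    - [0,0,0,0,-0.35,6.2,-0.29]
    - [0,0,0,0,-0.35,6.2,-0.29]
    - [0,0,0,0,-0.35,6.2,-0.29]

```text
time_s: 10.95
position: [0.5136, 0.3513, 0.0718]
tool_rot: [[0.978, -0.207, 0.002], [-0.207, -0.978, 0.001], [0.001, -0.001, -1.0]]
ft_force: [-0.5, -0.1, 0.4]
grip_width: 0.03
gripper_force: 0.0
```

```bash
python3 - <<'E'
from h import *
np.set_printoptions(precision=4,suppress=True)
go((.512,.351,.068),-101.8)
p=env.get_image("top");g=p["color"].astype(int)
c=proj(p,fix2w((.056,.064,.059))).astype(int);print(c)
print(g[c[1]-8:c[1]+9,c[0]-12:c[0]+13,2])
E
```

```text
t 10.95 pos [0.5136 0.3513 0.0718] shift cm [-0.15  0.06  0.37] grip 0.03 0.0 F [-0.5 -0.1  0.4]
turn z -0.15
tilt [ 0.0016  0.0007 -1.    ] q [ 23.5  37.3  75.   -0.   67.6 125.4]
[388 190]
[[163 166 168 167 168 167 168 166 160 154 152 153 153 147 139 131 129 130
  132 133 139 156 171 177 178]
 [151 154 157 159 163 166 169 168 168 167 167 169 169 164 158 153 152 153
  152 151 154 165 174 178 178]
 [141 143 144 147 150 154 157 158 160 163 166 169 170 169 169 169 169 170
  169 169 169 174 177 178 178]
 [137 137 139 139 139 142 144 145 146 149 153 157 159 162 166 168 169 171
  173 173 175 176 176 178 177]
 [136 137 137 138 137 137 135 136 137 139 141 144 146 149 151 155 157 161
  163 166 168 171 173 174 176]
 [138 137 138 138 136 131 125 126 127 129 131 133 136 138 140 141 144 146
  150 152 155 158 160 164 166]
 [136 137 137 137 133 121 109 106 106 110 116 120 124 127 129 132 134 138
  139 141 143 146 148 151 153]
 [138 136 137 137 128 107  86  78  81  89  94  97 101 106 110 116 121 124
  128 131 135 138 141 141 143]
 [136 136 136 134 123  97  69  55  57  64  68  69  73  79  88  94  96
[... 176 characters left out ...]
88  79  75  70  65  58  53  48  47  54
   71  96 119 134 138 139 140]
 [132 133 133 132 129 125 123 119 114 110 107 105 100  89  79  71  66  63
   73  98 122 134 138 139 140]
 [137 137 135 133 132 131 132 130 127 125 123 125 124 117 109 105  99  96
   98 111 126 136 138 140 140]
 [139 138 137 135 134 134 136 135 133 130 130 133 133 129 125 123 122 122
  122 126 130 136 138 138 139]
 [139 137 137 136 136 136 136 136 135 134 134 135 135 133 131 131 133 134
  132 133 134 135 138 137 136]
 [140 138 138 137 136 137 137 137 136 135 135 135 134 135 134 134 136 136
  135 134 134 136 135 133 130]
 [143 140 138 137 137 137 137 136 136 136 136 135 135 135 135 135 136 136
  134 135 135 134 135 132 130]]
```

>>> move_arm:
  plan:
    - [0,0,0,-0.1,0,0.3,-0.29]
    - [0,0,0,-0.1,0,0.3,-0.6]
    - [0,0,0,-0.1,0,0.3,-1]
    - [0,0,0,-0.1,0,0.3,-1]
    - [0,0,0,-0.1,0,0.3,-1]
  squeeze: 50

```text
time_s: 11.5
position: [0.5122, 0.3518, 0.0681]
tool_rot: [[0.978, -0.207, 0.001], [-0.207, -0.978, 0.001], [0.001, -0.001, -1.0]]
ft_force: [-0.3, 3.2, 4.4]
grip_width: 0.0135
gripper_force: 49.0
```

```bash
python3 -c "
from h import *
go((.512,.351,.068),-101.8)"
```

```text
t 11.5 pos [0.5122 0.3518 0.0681] shift cm [-0.01  0.09  0.01] grip 0.0135 49.0 F [-0.3  3.2  4.4]
turn z -0.13
tilt [ 0.0011  0.001  -1.    ] q [ 23.6  37.4  75.4   0.   67.1 125.5]
```

>>> move_arm:
  plan:
    - [0,0,0,0,0,-2,-1]
    - [0,0,0,0,0,-5,-1]
    - [0,0,0,0,0,-8.5,-1]
    - [0,0,0,0,0,-13,-1]
    - [0,0,0,0,0,-17,-1]

```text
time_s: 12.0
position: [0.5118, 0.351, 0.2392]
tool_rot: [[0.978, -0.207, -0.0], [-0.207, -0.978, -0.001], [-0.0, 0.001, -1.0]]
ft_force: [-0.3, 0.4, -0.9]
grip_width: 0.0134
gripper_force: 49.5
```

```bash
python3 -c "
from h import *
go((.550,-.153,.21),-101.8)"
```

```text
t 12.0 pos [0.5118 0.351  0.2392] shift cm [14.18 48.51  2.96] grip 0.0134 49.5 F [-0.3  0.4 -0.9]
turn z -0.15
tilt [-3.e-04 -8.e-04 -1.e+00] q [ 23.5  28.8  61.3  -0.   89.9 125.5]
```

```bash
python3 - <<'E'
from h import *
np.set_printoptions(precision=4,suppress=True)
s=env.observe();t=np.array(s["position"]);R=np.array(s["tool_rot"])
P={n:env.get_image(n) for n in("scene","top")}
p=P["scene"]
for k,dz in(("long_pin",-.059),("long_pin_collar",-.008),("long_pin_grip",.016)):
    X=t+[0,0,dz];e=proj(p,X);dx=(proj(p,X+.001*R[:,0])-e);
    for n in P:
        for q in env.tip_of(k,P[n])[:1]: print(k,n,np.array(q["pixel"]),round(q["conf"],2),"exp",proj(P[n],X),"dpx/mm tool x",dx)
h=cv2.cvtColor(p["color"],cv2.COLOR_RGB2HSV).astype(int)
m=((h[...,0]<8)|(h[...,0]>172))&(h[...,1]>130)&(h[...,2]>60)
e=proj(p,t);m2=np.zeros_like(m);x,y=e.astype(int);m2[y-25:y+25,x-20:x+20]=m[y-25:y+25,x-20:x+20]
v,u=np.where(m2)
for r in np.unique(v):
    # expected column on the axis at this row
    zz=[z for z in np.arange(-.06,.05,.0005)];rows=np.array([proj(p,t+[0,0,z]) for z in zz]);i=np.argmin(abs(rows[:,1]-r));print(r,u[v==r].min(),u[v==r].max(),"exp col",rows[i,0].round(2),"dz",round(zz[i],4))
i=[proj(p,t+[0,0,d]).round().astype(int) for d in(-.05,-.03,-.02)]
for a in i: print(a,p["color"][a[1],a[0]-6:a[0]+7].sum(1))
E
```

```text
long_pin scene [210.  192.6] 0.72 exp [213.6413 193.4008] dpx/mm tool x [-0.0444 -0.1734]
long_pin top [258.4 220.2] 0.34 exp [226.1414 195.6732] dpx/mm tool x [-0.0444 -0.1734]
long_pin_collar scene [210.4 172.3] 0.66 exp [210.474  171.5274] dpx/mm tool x [-0.0423 -0.1558]
long_pin_grip top [245.5 202.4] 0.58 exp [220.2769 191.3035] dpx/mm tool x [-0.0413 -0.1468]
154 206 211 exp col 207.94 dz 0.031
155 206 211 exp col 208.07 dz 0.029
156 206 211 exp col 208.23 dz 0.0265
157 206 211 exp col 208.37 dz 0.0245
158 206 212 exp col 208.53 dz 0.022
159 206 212 exp col 208.66 dz 0.02
160 206 212 exp col 208.79 dz 0.018
161 207 212 exp col 208.96 dz 0.0155
162 207 212 exp col 209.09 dz 0.0135
163 207 212 exp col 209.25 dz 0.011
164 207 212 exp col 209.38 dz 0.009
165 207 213 exp col 209.54 dz 0.0065
166 207 213 exp col 209.67 dz 0.0045
167 207 213 exp col 209.83 dz 0.002
168 207 213 exp col 209.96 dz 0.0
169 208 211 exp col 210.12 dz -0.0025
[213 190] [328 327 319 319 349 381 357 312 291 312 328 330 334]
[212 181] [308 304 296 289 300 332 328 296 274 307 314 311 312]
[211 177] [328 329 331 326 333 332 334 309 293 299 319 319 321]
```

>>> move_arm:
  plan:
    - [0,0,0,1.4,4.8,0,-1]
    - [0,0,0,2.7,9.3,0,-1]
    - [0,0,0,4.1,14,0,-1]
    - [0,0,0,5.4,18.6,0,-1]
    - [0,0,0,6.8,23.3,0,-1]

```text
time_s: 12.9
position: [0.5298, 0.1076, 0.2366]
tool_rot: [[0.978, -0.207, -0.002], [-0.207, -0.978, -0.0], [-0.002, 0.0, -1.0]]
ft_force: [1.1, -0.7, -0.2]
grip_width: 0.0134
gripper_force: 49.5
```

>>> move_arm:
  plan:
    - [0,0,0,1.4,4.8,0,-1]
    - [0,0,0,2.7,9.3,0,-1]
    - [0,0,0,4.1,14,0,-1]
    - [0,0,0,5.4,18.6,0,-1]
    - [0,0,0,6.8,23.3,1,-1]

```text
time_s: 13.4
position: [0.5486, -0.1347, 0.2276]
tool_rot: [[0.978, -0.207, 0.001], [-0.207, -0.978, -0.0], [0.001, 0.0, -1.0]]
ft_force: [0.8, -0.1, -0.3]
grip_width: 0.0134
gripper_force: 49.5
```

>>> move_arm:
  plan:
    - [0,0,0,0.5,1.6,1,-1]
    - [0,0,0,0.5,1.6,2,-1]
    - [0,0,0,0.5,1.6,2,-1]
    - [0,0,0,0.5,1.6,2,-1]

```text
time_s: 13.8
position: [0.5502, -0.1477, 0.2074]
tool_rot: [[0.979, -0.205, -0.001], [-0.205, -0.979, 0.001], [-0.001, -0.0, -1.0]]
ft_force: [-0.1, 1.0, 0.1]
grip_width: 0.0133
gripper_force: 49.5
```

```bash
python3 - <<'E'
from h import *
np.set_printoptions(precision=4,suppress=True)
go((.550,-.153,.13),-101.8)
p=env.get_image("top");t=np.array(env.observe()["position"])
for k,dz in(("slot",0),("long_pin",-.059),("long_pin_collar",-.008),("long_pin_grip",.016)):
    print(k,[(np.round(q["pixel"],1),round(q["conf"],2)) for q in env.tip_of(k,p)[:2]],proj(p,t+[0,0,dz]))
sc=env.get_image("scene")
for k,dz in(("long_pin",-.059),("long_pin_collar",-.008),("long_pin_grip",.016)):
    print(k,[(np.round(q["pixel"],1),round(q["conf"],2)) for q in env.tip_of(k,sc)[:2]],proj(sc,t+[0,0,dz]))
a=[]
for q in(sc,p):
    x,y=proj(q,t+[0,0,-.04]).astype(int);a.append(cv2.resize(q["color"][y-50:y+50,x-33:x+34,::-1],(400,600),interpolation=2))
cv2.imwrite("pics/q7.png",np.hstack(a))
E
```

```text
t 13.8 pos [ 0.5502 -0.1477  0.2074] shift cm [0.09 0.52 7.74] grip 0.0133 49.5 F [-0.1  1.   0.1]
turn z -0.04
tilt [-0.0006  0.0006 -1.    ] q [-26.9  24.8  73.5   0.   81.7  74.9]
slot [] [393.8785 181.7757]
long_pin [] [390.6046 185.5627]
long_pin_collar [] [393.4167 182.3099]
long_pin_grip [] [394.82   180.6866]
long_pin [] [380.5835 160.6294]
long_pin_collar [(array([337.1, 253.6]), 0.44)] [381.5203 143.5333]
long_pin_grip [(array([238.5, 274.7]), 0.35)] [381.9741 135.2506]
```

>>> move_arm:
  plan:
    - [0,0,0,0.1,1.8,3,-1]
    - [0,0,0,0.1,1.8,6,-1]
    - [0,0,0,0.1,1.8,7.5,-1]
    - [0,0,0,0.1,1.8,7.5,-1]

```text
time_s: 14.65
position: [0.5466, -0.1668, 0.1305]
tool_rot: [[0.978, -0.207, -0.004], [-0.207, -0.978, 0.002], [-0.004, -0.001, -1.0]]
ft_force: [-0.3, 0.3, -0.4]
grip_width: 0.0132
gripper_force: 49.5
```

```bash
python3 -c "
from h import *
go(fix2w((.056,.064-.013,.1))+[.0002,.0011,0],-101.8)"
```

```text
t 14.65 pos [ 0.5466 -0.1668  0.1305] shift cm [ 0.05 -0.13  3.05] grip 0.0132 49.5 F [-0.3  0.3 -0.4]
turn z -0.15
tilt [-0.0038  0.0021 -1.    ] q [-28.8  29.2  79.7  -0.   71.4  73.1]
```

>>> move_arm:
  plan:
    - [0,0,0,0.05,-0.1,0.5,-1]
    - [0,0,0,0.05,-0.1,1.0,-1]
    - [0,0,0,0.05,-0.1,1.5,-1]
    - [0,0,0,0.05,-0.1,1.5,-1]

```text
time_s: 15.05
position: [0.5481, -0.1661, 0.1172]
tool_rot: [[0.978, -0.207, -0.0], [-0.207, -0.978, 0.0], [-0.0, -0.0, -1.0]]
ft_force: [-0.3, 0.5, -0.1]
grip_width: 0.0131
gripper_force: 49.5
```

>>> move_arm:
  plan:
    - [0,0,0,0,0,0.2,-1]
    - [0,0,0,0,0,0.2,-1]

```text
time_s: 15.25
position: [0.5482, -0.1662, 0.1155]
tool_rot: [[0.978, -0.207, 0.0], [-0.207, -0.978, -0.0], [0.0, 0.0, -1.0]]
ft_force: [0.2, -0.2, -0.6]
grip_width: 0.0129
gripper_force: 49.5
```

>>> move_arm:
  plan:
    - [0,0,0,0,0,0.3,-1]
    - [0,0,0,0,0,0.5,-1]
    - [0,0,0,0,0,0.5,-1]

```text
time_s: 15.55
position: [0.5481, -0.1662, 0.1102]
tool_rot: [[0.978, -0.207, -0.001], [-0.207, -0.978, 0.0], [-0.001, -0.0, -1.0]]
ft_force: [-0.2, 0.4, -0.5]
grip_width: 0.0133
gripper_force: 49.5
```

>>> move_arm:
  plan:
    - [0,0,0,0,0,0.5,-1]
    - [0,0,0,0,0,1.0,-1]
    - [0,0,0,0,0,1.0,-1]

```text
time_s: 15.85
position: [0.5478, -0.166, 0.0996]
tool_rot: [[0.978, -0.207, -0.001], [-0.207, -0.978, 0.001], [-0.002, -0.0, -1.0]]
ft_force: [0.3, 0.6, -0.5]
grip_width: 0.0133
gripper_force: 49.5
```

>>> move_arm:
  plan:
    - [0,0,0,0,0,0.5,-1]
    - [0,0,0,0,0,1.0,-1]
    - [0,0,0,0,0,1.0,-1]

```text
time_s: 16.15
position: [0.5478, -0.1661, 0.0896]
tool_rot: [[0.978, -0.207, -0.001], [-0.207, -0.978, 0.001], [-0.001, -0.0, -1.0]]
ft_force: [-0.4, 0.1, -0.0]
grip_width: 0.0132
gripper_force: 49.5
```

>>> move_arm:
  plan:
    - [0,0,0,0,0,0.4,-1]
    - [0,0,0,0,0,0.7,-1]
    - [0,0,0,0,0,0.7,-1]

```text
time_s: 16.45
position: [0.5481, -0.1662, 0.0831]
tool_rot: [[0.978, -0.207, -0.0], [-0.207, -0.978, 0.0], [-0.0, -0.0, -1.0]]
ft_force: [0.5, 0.2, -0.5]
grip_width: 0.0138
gripper_force: 49.7
```

>>> move_arm:
  plan:
    - [0,0,0,0,0,0.15,-1]
    - [0,0,0,0,0,0.15,-1]
    - [0,0,0,0,0,0.15,-1]

```text
time_s: 16.75
position: [0.5483, -0.1663, 0.0822]
tool_rot: [[0.978, -0.207, 0.0], [-0.207, -0.978, -0.0], [0.0, 0.0, -1.0]]
ft_force: [-0.4, -0.1, 2.1]
grip_width: 0.0136
gripper_force: 49.7
```

>>> move_arm:
  plan:
    - [0,0,0,0,0,0.15,-1]
    - [0,0,0,0,0,0.15,-1]

```text
time_s: 16.95
position: [0.5483, -0.1663, 0.0806]
tool_rot: [[0.978, -0.207, 0.0], [-0.207, -0.978, -0.0], [0.0, 0.0, -1.0]]
ft_force: [0.3, 0.5, 3.0]
grip_width: 0.0137
gripper_force: 49.8
```

>>> move_arm:
  plan:
    - [0,0,0,0,-0.25,0,-1]
    - [0,0,0,0,-0.25,0,-1]

```text
time_s: 17.15
position: [0.5489, -0.1639, 0.0807]
tool_rot: [[0.978, -0.207, 0.001], [-0.207, -0.978, -0.001], [0.001, 0.001, -1.0]]
ft_force: [-0.2, -2.8, 3.3]
grip_width: 0.0135
gripper_force: 49.9
```

>>> move_arm:
  plan:
    - [0,0,0,0,-0.25,0,-1]
    - [0,0,0,0,-0.25,0,-1]

```text
time_s: 17.35
position: [0.5494, -0.1612, 0.0806]
tool_rot: [[0.978, -0.207, 0.0], [-0.207, -0.978, -0.0], [0.0, 0.0, -1.0]]
ft_force: [-0.4, -0.3, 2.6]
grip_width: 0.0133
gripper_force: 49.9
```

>>> move_arm:
  plan:
    - [0,0,0,0,-0.25,0,-1]
    - [0,0,0,0,-0.25,0,-1]

```text
time_s: 17.55
position: [0.5498, -0.1586, 0.0805]
tool_rot: [[0.978, -0.207, 0.0], [-0.207, -0.978, 0.0], [0.0, -0.0, -1.0]]
ft_force: [-0.7, -1.5, 3.4]
grip_width: 0.0133
gripper_force: 49.9
```

>>> move_arm:
  plan:
    - [0,0,0,0,-0.25,0.05,-1]
    - [0,0,0,0,-0.25,0.05,-1]

```text
time_s: 17.75
position: [0.5504, -0.1562, 0.08]
tool_rot: [[0.978, -0.207, 0.0], [-0.207, -0.978, -0.0], [0.0, -0.0, -1.0]]
ft_force: [0.7, -2.2, 4.3]
grip_width: 0.0133
gripper_force: 50.0
```

>>> move_arm:
  plan:
    - [0,0,0,0,-0.25,0,-1]
    - [0,0,0,0,-0.25,0,-1]

```text
time_s: 17.95
position: [0.5508, -0.1538, 0.08]
tool_rot: [[0.978, -0.207, 0.0], [-0.207, -0.978, 0.0], [0.0, -0.0, -1.0]]
ft_force: [-0.2, -0.8, 3.3]
grip_width: 0.0133
gripper_force: 50.0
```

>>> move_arm:
  plan:
    - [0,0,0,0,-0.25,0,-1]
    - [0,0,0,0,-0.25,0,-1]

```text
time_s: 18.15
position: [0.5514, -0.1513, 0.08]
tool_rot: [[0.978, -0.207, 0.0], [-0.207, -0.978, 0.0], [0.0, -0.0, -1.0]]
ft_force: [-0.6, -1.2, 4.1]
grip_width: 0.0137
gripper_force: 50.0
```

>>> move_arm:
  plan:
    - [0,0,0,0,-0.25,0,-1]
    - [0,0,0,0,-0.25,0,-1]

```text
time_s: 18.35
position: [0.5519, -0.1488, 0.08]
tool_rot: [[0.978, -0.207, -0.0], [-0.207, -0.978, 0.0], [-0.0, -0.0, -1.0]]
ft_force: [-1.2, -1.5, 3.7]
grip_width: 0.0136
gripper_force: 50.0
```

>>> move_arm:
  plan:
    - [0,0,0,0,-0.25,0,-1]
    - [0,0,0,0,-0.25,0,-1]

```text
time_s: 18.55
position: [0.5524, -0.1463, 0.08]
tool_rot: [[0.978, -0.207, 0.0], [-0.207, -0.978, 0.0], [-0.0, -0.0, -1.0]]
ft_force: [-0.5, -1.9, 4.1]
grip_width: 0.0138
gripper_force: 50.0
```

>>> move_arm:
  plan:
    - [0,0,0,0,-0.25,0,-1]
    - [0,0,0,0,-0.25,0,-1]

```text
time_s: 18.75
position: [0.5526, -0.1432, 0.0796]
tool_rot: [[0.978, -0.207, -0.001], [-0.207, -0.978, 0.002], [-0.001, -0.002, -1.0]]
ft_force: [-0.2, 1.8, 0.3]
grip_width: 0.0134
gripper_force: 49.8
```

Fz dropped to 0.3 N and the side force reversed, so the tip has found the hole. I'll ease down into it.

>>> move_arm:
  plan:
    - [0,0,0,0,-0.15,0.15,-1]
    - [0,0,0,0,-0.15,0.3,-1]
    - [0,0,0,0,-0.15,0.3,-1]

```text
time_s: 19.05
position: [0.5528, -0.1424, 0.0763]
tool_rot: [[0.978, -0.207, -0.001], [-0.207, -0.978, 0.001], [-0.001, -0.001, -1.0]]
ft_force: [-0.4, 1.0, -1.6]
grip_width: 0.0136
gripper_force: 49.6
```

>>> move_arm:
  plan:
    - [0,0,0,0,0,0.1,-1]
    - [0,0,0,0,0,0.2,-1]
    - [0,0,0,0,0,0.2,-1]

```text
time_s: 19.35
position: [0.5531, -0.1426, 0.0749]
tool_rot: [[0.978, -0.207, -0.0], [-0.207, -0.978, 0.0], [-0.0, -0.0, -1.0]]
ft_force: [0.7, 2.6, 0.0]
grip_width: 0.0134
gripper_force: 49.7
```

>>> move_arm:
  plan:
    - [0,0,0,0,-0.05,0.2,-1]
    - [0,0,0,0,-0.05,0.4,-1]
    - [0,0,0,0,-0.05,0.4,-1]

```text
time_s: 19.65
position: [0.5531, -0.1423, 0.0706]
tool_rot: [[0.978, -0.207, -0.0], [-0.207, -0.978, 0.0], [-0.0, 0.0, -1.0]]
ft_force: [0.6, 0.7, -0.6]
grip_width: 0.0135
gripper_force: 49.6
```

>>> move_arm:
  plan:
    - [0,0,0,0,0,0.2,-1]
    - [0,0,0,0,0,0.35,-1]
    - [0,0,0,0,0,0.35,-1]

```text
time_s: 19.95
position: [0.5532, -0.1423, 0.0672]
tool_rot: [[0.978, -0.207, -0.0], [-0.207, -0.978, 0.0], [-0.0, 0.0, -1.0]]
ft_force: [1.5, 0.5, -0.5]
grip_width: 0.0133
gripper_force: 49.6
```

Next I'll lower the last fraction until the collar touches.

>>> move_arm:
  plan:
    - [0,0,0,0,0,0.1,-1]
    - [0,0,0,0,0,0.1,-1]

```text
time_s: 20.15
position: [0.5533, -0.1423, 0.067]
tool_rot: [[0.978, -0.207, 0.0], [-0.207, -0.978, -0.0], [0.0, 0.0, -1.0]]
ft_force: [-1.5, 0.3, 4.2]
grip_width: 0.0133
gripper_force: 50.2
```

>>> move_arm:
  plan:
    - [0,0,0,0,0,0.1,-1]
    - [0,0,0,0,0,0.1,-1]

```text
time_s: 20.35
position: [0.5534, -0.1423, 0.0669]
tool_rot: [[0.978, -0.207, 0.001], [-0.207, -0.978, -0.001], [0.001, 0.0, -1.0]]
ft_force: [-3.6, 2.0, 12.3]
grip_width: 0.0137
gripper_force: 51.2
```

>>> move_arm:
  plan:
    - [0,0,0,0,0,-0.1,-0.6]
    - [0,0,0,0,0,-0.1,-0.29]
    - [0,0,0,0,0,-0.1,-0.29]
    - [0,0,0,0,0,-2,-0.29]
    - [0,0,0,0,0,-5,-0.29]

```text
time_s: 20.85
position: [0.5524, -0.142, 0.1143]
tool_rot: [[0.978, -0.207, -0.004], [-0.207, -0.978, 0.002], [-0.004, -0.001, -1.0]]
ft_force: [0.1, 0.5, -0.6]
grip_width: 0.0304
gripper_force: 0.0
```

>>> move_arm:
  plan:
    - [0,0,0,0,0,-4,-0.29]
    - [0,0,0,0,0,-8,-0.29]
    - [0,0,0,-5,2,-10,-0.29]
    - [0,0,0,-10,4,-10,-0.29]
    - [0,0,0,-14,5,-10,-0.29]

```text
time_s: 21.35
position: [0.4065, -0.1624, 0.2157]
tool_rot: [[0.978, -0.206, 0.001], [-0.206, -0.978, -0.001], [0.001, 0.001, -1.0]]
ft_force: [-0.3, -1.6, 0.8]
grip_width: 0.0304
gripper_force: 0.0
```

>>> move_arm:
  plan:
    - [0,0,0,0,5,0,-0.29]
    - [0,0,0,0,10,0,-0.29]
    - [0,0,0,0,15,0,-0.29]
    - [0,0,0,0,15,0,-0.29]

```text
time_s: 21.75
position: [0.3756, -0.3138, 0.215]
tool_rot: [[0.977, -0.212, -0.0], [-0.212, -0.977, -0.001], [0.0, 0.001, -1.0]]
ft_force: [0.6, 0.9, 0.7]
grip_width: 0.0301
gripper_force: 0.0
```

```bash
python3 - <<'E'
from h import *
np.set_printoptions(precision=4,suppress=True)
p=env.get_image("top");sc=env.get_image("scene");go((0,0,0))
for k,X in(("long_pin_grip",(.5533,-.1423,.083)),("long_pin_collar",(.5533,-.1423,.059)),("short_pin_grip",(.5215,.301,.084))):
    for n,q in(("top",p),("scene",sc)): print(k,n,[(np.round(r["pixel"],1),round(r["conf"],2)) for r in env.tip_of(k,q)[:2]],proj(q,X))
a=[]
for q in(sc,p):
    x,y=proj(q,(.54,-.14,.07)).astype(int);a.append(cv2.resize(q["color"][y-50:y+50,x-33:x+34,::-1],(400,600),interpolation=2))
cv2.imwrite("pics/q8.png",np.hstack(a))
E
```

```text
t 21.85 pos [ 0.3765 -0.3095  0.215 ] shift cm [-43.27 -22.38  21.55] grip 0.0301 0.0 F [-0.1  0.4  0.1]
tilt [-0.0005  0.001  -1.    ] q [-53.4  16.3  85.5   0.   78.2  48.7]
long_pin_grip top [(array([385.5, 192. ]), 0.41)] [385.5583 188.5186]
long_pin_grip scene [] [377.3515 181.8217]
long_pin_collar top [(array([383.2, 189.1]), 0.4)] [384.4541 189.845 ]
long_pin_collar scene [(array([183. , 275.1]), 0.67), (array([239.9, 274.1]), 0.54)] [376.9622 189.2625]
short_pin_grip top [(array([209.3, 204.5]), 0.71), (array([249.1, 197.1]), 0.53)] [248.2543 197.6681]
short_pin_grip scene [(array([236.9, 222.6]), 0.4)] [238.4533 224.406 ]
```

View pics/q8.png

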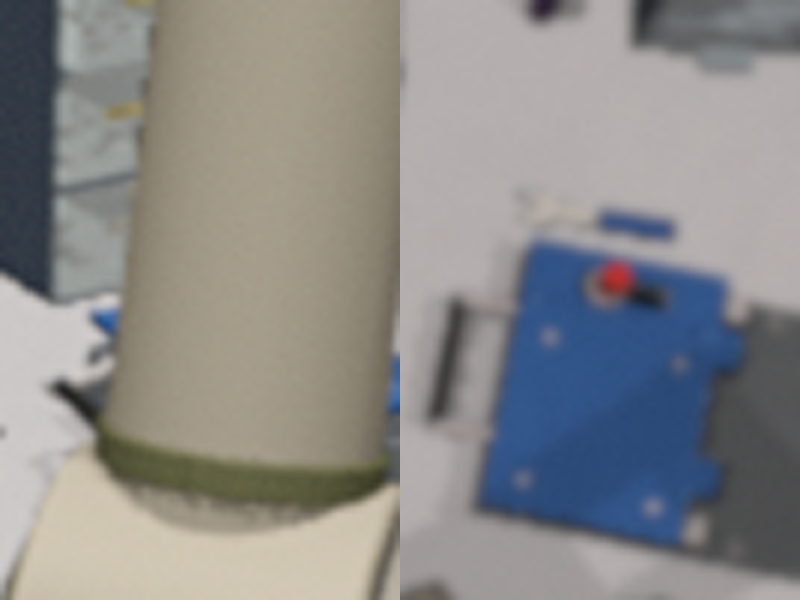

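The top view shows the leaf closed and the red head standing at crop (618,277) with its collar down on the slot. The bar and torque key are in place. Handing in.

>>> move_arm:
  plan:
    - [0,0,0,0,0,0,-0.29]
    - [0,0,0,0,0,0,-0.29]
    - [0,0,0,0,0,0,-0.29]

```text
time_s: 22.45
position: [0.377, -0.3087, 0.2155]
tool_rot: [[0.978, -0.207, 0.0], [-0.207, -0.978, -0.0], [0.0, 0.0, -1.0]]
ft_force: [0.4, 0.4, -0.4]
grip_width: 0.0303
gripper_force: 0.0
```

```bash
python3 -c "
from rig import env
print(env.close_job())"
```

```text
the job is handed in; nothing more can be done
None
```

I swung the leaf closed under control to turn the board over, then seated the red-headed pin through the hidden hole with its collar down on the leaf, released it, and handed the job in at about 22 s; the hand-in returned no verdict.

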